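# Bring a coffee grinder's sunken setting knob gently onto its burrs

## Robot

A 7-joint arm with a two-finger parallel gripper is mounted at the origin on a cart in front of the work surface, level with it; the furniture and walls round the work are solid. World frame = base frame: x ahead of the robot, y to its left, z up, the work surface at z = 0. Lengths are in m, angles in rad, forces in N, time in s.
With the tool pointing down it reaches from about 0.4 to 0.875 m from the base axis. Payload 19.3 kg.
Tool frame: the origin (TCP) lies at the very end of the fingers, on their centre line; the grasp point (between the pads) lies 19 mm behind it; z points along the fingers, y is the line along which they close (so a half turn about z gives the same grasp; the last joint's range is limited). The gripper opens to 85 mm and grips with 20 to 120 N. Pads are 22 mm wide; open, the fingers measure 114 mm over their backs; the gripper's body (76 mm by 85 mm) begins 54 mm behind the grasp point. The pads swing forward as they close: fully open they stand 13 mm farther back than shut.
Start: joints at [1.096, 0.521, -0.036, 1.599, 0.021, 1.021, -0.113], TCP at [0.246, -0.574, 0.231] pointing down, gripper open.
Joint ranges: [-2.91, 2.91], [-0.3, 2.13], [-1.5, 1.42], [0.17, 2.43], [-1.26, 4.41], [0.16, 1.93], [-2.52, 2.52]. Speed limits (rad/s): [1.89, 1.89, 2.39, 2.39, 3.01, 3.01, 3.01].

## Interface

Orientations are given as [roll, pitch, yaw] about the fixed x, y, z axes, in that order (R = Rz(yaw) Ry(pitch) Rx(roll)).
In Python, from workcell import bot gives the robot as it stands.
- The arm moves only by the tool servo_tool, never from a script. Its argument "plan" is a list of rows, each a list of 7 numbers: the finger opening in cm, from 0 to 8.54, then the shift along the tool's x, y, z in cm, then the turn, a rotation vector about the tool's x, y, z in degrees. In form: [[fingers, x, y, z, wx, wy, wz], ...]. A call has 1 to 10 rows; each row is the pose to reach, as a shift and turn from the pose commanded when the call began, along the tool's axes at that moment; what a row does not reach only later rows make up. A row lasts 1/10 s, in which the tool goes at most 50 mm and 8.59 degrees, less where a joint would pass 70% of its speed; a pose out of reach is approached as far as the arm can. A call with a gripper value outside its range is refused whole. The fingers move at their own pace and stop on an object; "force" is the grip in N (left out, the last holds). Time passes only in rows, so rows that repeat a pose let the fingers close. It gives the time, the measured TCP pose, the force, the opening and the grip force at its end, in the units of the state.
- bot.observe(): the state, without advancing time (a new reading comes with each control period).
- bot.grab_frame(name): name is "scene" or "top" or "wrist"; returns a dict with "frame" (480x640x3 uint8, blue, green, red), "mtx" (3x3 intrinsics, pixels), "R" (3x3) and "t" (3): a world point X has camera coordinates R X + t; the wrist camera has in their place "T_tool_cam" (4x4, takes a point from camera to tool coordinates, whose origin is the TCP and whose axes are the flange's). Camera axes: x right, y down, z forward; pixel columns grow to the right and rows downward; lengths in m; the calibration is good to about 2 mm. A picture is of the moment at which its call begins: read the wrist's pose just before it. There is no depth.
- bot.job_done(): hands the job in; it is judged then, once.
The state is a dict: "clock": time; "qpos": joint angles; "qd": joint speeds; "joint_efforts": joint torques, N m; "position": TCP position; "tool_rot": TCP orientation; "force": force on the tool from outside, world axes, zero at the start; "moment": the same for the moment, N m; "grip_width": finger opening in m; "finger_force": force on a finger pad.
Only numpy, scipy, OpenCV 4.12 (cv2) and the standard library are available. Lean on these libraries where they do the work, as an engineer would, in place of code of your own. Each camera call takes 0.05 s, during which the arm holds its last target. There are 200 camera calls.

## Task

Set the coffee grinder to its finest point so that it can be calibrated: lift the grey cap off the grinder's wire guard and stand it, the right way up and without dropping it, on the wooden chopping board. Then reach down through the round opening of the guard and turn the orange knob clockwise, as seen from above, until you clearly feel the burrs meet; snug is enough, never force them. Let go with the knob left there, lean on neither the guard nor the things standing round about, and shift none of them.

Things in the scene. Friction and masses are not known exactly. Their poses are not given: they have to be found in the camera images.
- grinder: Coffee grinder, fixed to the worktop: round black and steel housing 148 mm across, 115 mm high, open at the top, a small switch plate with a red button on its front. Origin: centre of its underside; z up; its front faces its own -x. Inside the steel wall (inner radius 64 mm, wall top at 110 mm) is a well; its flat floor lies 60 mm above the origin.
- guard: Steel wire guard over the well, fixed to the grinder: wire rings and 12 spokes, wires 5 mm thick, their top 115 mm above the grinder's underside; round clear opening 84 mm across, centred on the grinder's axis. Same origin and axes as the grinder. 18 N on it is too much.
- grind_knob: Sunken setting knob: an upright orange bar grip 44 mm long (its own x), 14 mm thick (its own y), from 66 to 98 mm above the grinder's underside, white mark on its -x end; it stands on a black disc 42 mm across, top at 69 mm. Origin: on the turning axis (the grinder's axis) at the grinder's underside. Turns about z; drag about 0.05 N m, so it stays where it is left.
- knob_top (a point): Centre of the knob's top, on the axis, 17 mm below the top of the guard wires. The burrs meet somewhere 0.4 to 1.5 rad clockwise of the knob's start: unmarked, different every time, only to be felt. From there the resistance rises 2.2 N m per rad on top of the drag: 0.06 to 0.15 N m above the drag is snug, 0.24 N m (0.11 rad past the touch) forces the burrs and fails.
- burr_carrier: Burr carrier hidden inside the grinder, out of sight, not to be handled; same origin and axes as the grinder. Its pose tells nothing of where the burrs meet. The knob's dog bears on its lug at 20 mm radius, so 1 N of contact force is 0.02 N m.
- cap: Loose grey cap, about 0.1 kg, covering the guard's opening at the start: disc 104 mm across, 5 mm thick; below it a 74 mm wide, 5 mm deep spigot that hangs in the opening; above it an upright orange round grip 18 mm across, from 10 to 44 mm above the origin. Origin: centre of the spigot's underside, at the start 110 mm above the grinder's underside; z up.
- board: Wooden chopping board, fixed flat on the worktop to the right of the grinder: 240 mm along its own x, 360 mm along its own y, 22 mm thick. Origin: centre of its underside. Its own y is turned towards the robot (about world -x); the lemon lies on its far end, the teaspoon along its right edge (its own -x side).
- mug: Cream mug, 100 mm high, loose, standing towards the back; origin at the centre of its underside. Leave alone.
- spice_jar: Small spice jar with a dark lid, 41 mm across, 105 mm high, loose, behind the grinder to the left; origin at the underside. Leave alone.
- lemon: Yellow lemon, 78 by 55 mm, lying loose on the far end of the board; origin at its underside. Leave alone.
- teaspoon: Metal teaspoon, 138 mm long, lying loose along the right edge of the board; origin at its middle, underside. Leave alone.

How it is judged:
On the way, in this order (a step that is already met when the one before it is completed fails the run):
1. the cap is lifted clear of the guard (distance between cap and grinder above 0.15 m), for 0.1 s.
2. the cap stands released on the chopping board (x of cap in the frame of board between -0.105 and 0.105 m and y of cap in the frame of board between -0.165 and 0.165 m and z of cap in the frame of board between 0.017 and 0.028 m and angle between cap's own z axis and vertical below 0.12 rad and contact force between the fingers and cap below 0.05 N), for 0.2 s.
3. the knob is turned clockwise until the burrs bear on each other (at least 0.03 N m above the drag) (contact force between grind_knob and burr_carrier above 1.5 N), for 0.1 s.
At the end, for the whole second after the job is handed in: The cap rests released and upright (within 0.12 rad) on the board, its centre at least 15 mm inside the board's edges, and the knob has been left with the burrs still touching (at least 0.4 N of contact) (all of step 2 and linear speed of cap below 0.02 m/s and contact force between grind_knob and burr_carrier above 0.4 N).
It fails at once if the burrs are forced together (more than 0.24 N m above the drag) (contact force between grind_knob and burr_carrier above 12 N).
It fails at once if the guard is pushed with more than 18 N (contact force between any of the fingers, the arm and guard above 18 N).
It fails at once if the cap is dropped (falls free faster than 0.7 m/s) (linear speed of cap above 0.7 m/s and contact force between the fingers and cap below 0.02 N).
It fails at once if a bystander is shifted by more than 30 mm (the lemon 40 mm) (distance of any of mug, spice_jar, teaspoon from where it was at the start of the episode above 0.03 m or distance of lemon from where it was at the start of the episode above 0.04 m).
It also fails if it takes over 67 s, if anything falls off the work surface, if the arm or the gripper's body presses on something with over 40 N, if the wrist force passes 120 N, or if a joint passes its speed limit or range.

## Working session

There is one attempt and no reset: what is moved stays moved. The work goes in short steps, Python scripts to look and compute and a tool call to move; the robot and the scene stay as the last step left them, time stands still between calls to the robot, and variables do not carry over. Pictures are saved under pics/ and viewed, at most 10 in all, crops included, and the job is handed in when it is done.

Besides the shell and the picture viewer there is one more tool, called after ">>>" by a JSON object that holds its "method" and its "body". servo_tool: Moves the arm, as the interface text tells. Its arguments: {"type":"object","properties":{"plan":{"type":"array","items":{"type":"array","items":{"type":"number"}}},"force":{"type":"number"}},"required":["plan"]}

```bash
mkdir -p pics; python3 - <<'E'
from workcell import bot
import cv2,pickle
s=bot.observe();print(s)
d={}
for n in("scene","top"):
    f=bot.grab_frame(n);d[n]=f;cv2.imwrite(f"pics/{n}0.png",f["frame"]);print(n,f["mtx"],f["R"],f["t"])
pickle.dump(d,open("f0.pkl","wb"))
E
```

```text
{'clock': 0.0, 'qpos': array([ 1.09580407,  0.52200388, -0.03635344,  1.59998777,  0.02119353,
        1.02110611, -0.11279991]), 'qd': array([ 0.00223213, -0.00130787,  0.00050107, -0.00067361, -0.00025748,
        0.0007078 ,  0.00051657]), 'joint_efforts': array([-7.76868674e-04, -9.27117920e+01,  1.97945796e+00, -3.69941032e+01,
        1.78076571e-02,  8.11851409e-03, -1.24710973e-04]), 'position': array([ 0.24599386, -0.57419304,  0.230739  ]), 'tool_rot': array([-3.14047386e+00,  6.15067971e-05,  4.04801237e-01]), 'force': array([0.33452884, 0.03717666, 0.34007765]), 'moment': array([0.0200402 , 0.04487674, 0.07267301]), 'finger_force': 0.0, 'grip_width': 0.08548783200808543}
scene [[488.66663947   0.         312.84758924]
 [  0.         488.66663947 237.58218447]
 [  0.           0.           1.        ]] [[-0.93100089 -0.36439342  0.02132562]
 [-0.20871721  0.48350807 -0.85009239]
 [ 0.29945697 -0.79588779 -0.52620162]] [0.54105328 0.1843794  0.83429218]
top [[454.72912475   0.         319.69728549]
 [  0.         454.72912475 241.79719748]
 [  0.           0.           1.        ]] [[-0.00465786 -0.99962913  0.02683117]
 [-0.9944047   0.0017985  -0.1056222 ]
 [ 0.10553477 -0.02717302 -0.99404428]] [0.00881335 0.56748454 0.97996838]
```

View pics/scene0.png

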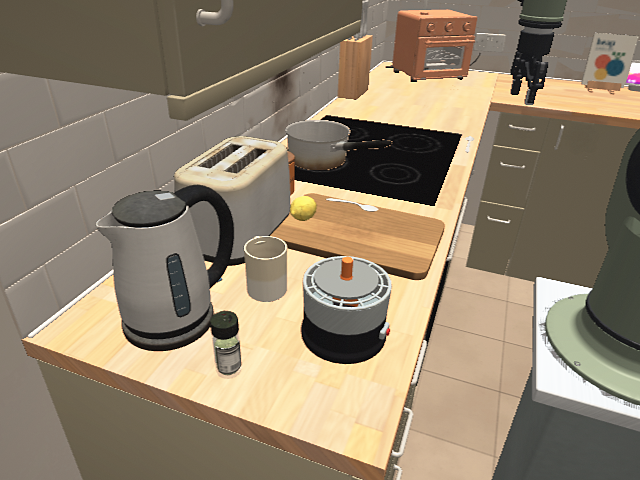

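View pics/top0.png

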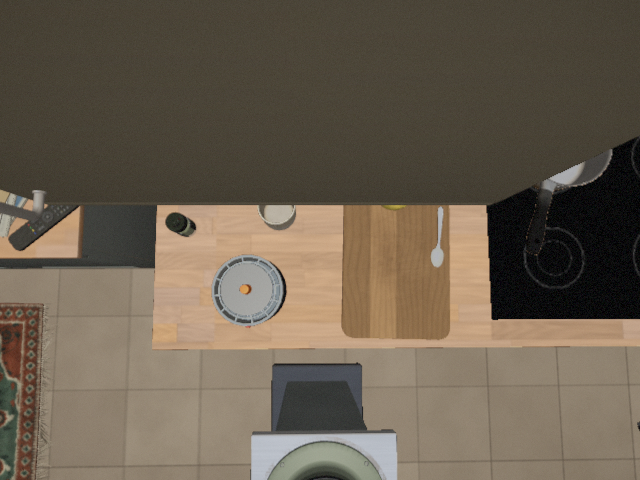

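The scene picture shows the cap's orange grip at about (347,267), with the arm far to the right. In the top picture the grip is at (246,289), the board's near corners are at (342,338) and (450,338), and the spoon runs from (440,208) to (437,265). An overhead cupboard hides everything above row 204.

```bash
cat > h.py <<'E'
import numpy as np,cv2
from scipy.spatial.transform import Rotation as Ro
def ray(uv,K,R,t,z):
    d=R.T@np.linalg.inv(K)@np.array([*uv,1.]);c=-R.T@t
    return c+d*(z-c[2])/d[2]
def wristcam(s,f):
    T=f["T_tool_cam"];Rw=Ro.from_euler("xyz",s["tool_rot"]).as_matrix()
    Rc=Rw@T[:3,:3];c=Rw@T[:3,3]+s["position"]
    return Rc.T,-Rc.T@c
def totool(s,target):  # shift in tool axes, cm
    return Ro.from_euler("xyz",s["tool_rot"]).inv().apply(np.array(target)-s["position"])*100
E
python3 - <<'E'
from h import *
import pickle
d=pickle.load(open("f0.pkl","rb"))
def p(n,uv,z):f=d[n];print(n,uv,ray(uv,f["mtx"],f["R"],f["t"],z).round(3))
p("top",(246,289),.154);p("top",(248,290.5),.115);p("scene",(347,259),.154)
for c in[(342,338),(450,338),(343,206),(449,206),(440,208),(437,265),(396,206)]:p("top",c,.022)
p("top",(277,213),.1);p("top",(176,221),.105)
from workcell import bot
s=bot.observe();f=bot.grab_frame("wrist");R,t=wristcam(s,f);print(f["T_tool_cam"].round(3),f["mtx"])
E
```

```text
top (246, 289) [0.464 0.152 0.154]
top (248, 290.5) [0.461 0.153 0.115]
scene (347, 259) [0.465 0.159 0.154]
top (342, 338) [ 0.356 -0.041  0.022]
top (450, 338) [ 0.354 -0.28   0.022]
top (343, 206) [ 0.65  -0.046  0.022]
top (449, 206) [ 0.65  -0.288  0.022]
top (440, 208) [ 0.645 -0.267  0.022]
top (437, 265) [ 0.516 -0.256  0.022]
top (396, 206) [ 0.65  -0.167  0.022]
top (277, 213) [0.62  0.097 0.1  ]
top (176, 221) [0.603 0.303 0.105]
[[-0.001 -0.963 -0.27   0.068]
 [ 1.    -0.001 -0.     0.001]
 [-0.    -0.27   0.963 -0.142]
 [ 0.     0.     0.     1.   ]] [[376.88569086   0.         319.41403172]
 [  0.         376.88569086 242.60600853]
 [  0.           0.           1.        ]]
```

>>> {"method": "servo_tool", "body": {"plan": [[8.5, 35.8, -31.9, -7, 0, 0, -57], [8.5, 35.8, -31.9, -7, 0, 0, -57], [8.5, 35.8, -31.9, -7, 0, 0, -57], [8.5, 35.8, -31.9, -7, 0, 0, -57], [8.5, 35.8, -31.9, -7, 0, 0, -57], [8.5, 35.8, -31.9, -7, 0, 0, -57], [8.5, 35.8, -31.9, -7, 0, 0, -57], [8.5, 35.8, -31.9, -7, 0, 0, -57], [8.5, 35.8, -31.9, -7, 0, 0, -57], [8.5, 35.8, -31.9, -7, 0, 0, -57]], "force": 25}}

```text
clock: 1.15
position: [0.4505, -0.1372, 0.3019]
tool_rot: [3.141, -0.0, 1.402]
force: [0.9, -1.2, -0.2]
grip_width: 0.0854
finger_force: 0.0
```

>>> {"method": "servo_tool", "body": {"plan": [[8.5, 29, -3.7, 3, 0, 0, 0], [8.5, 29, -3.7, 3, 0, 0, 0], [8.5, 29, -3.7, 3, 0, 0, 0], [8.5, 29, -3.7, 3, 0, 0, 0], [8.5, 29, -3.7, 3, 0, 0, 0], [8.5, 29, -3.7, 3, 0, 0, 0], [8.5, 29, -3.7, 3, 0, 0, 0], [8.5, 29, -3.7, 3, 0, 0, 0]]}}

```text
clock: 1.95
position: [0.4622, 0.1525, 0.2709]
tool_rot: [-3.141, 0.0, 1.402]
force: [0.1, -0.6, -0.8]
grip_width: 0.0852
finger_force: 0.0
```

```bash
python3 - <<'E'
from workcell import bot
from h import *
import pickle
s=bot.observe();f=bot.grab_frame("wrist");cv2.imwrite("pics/w1.png",f["frame"]);pickle.dump((s,f),open("w1.pkl","wb"))
print(s["position"],s["tool_rot"],s["qpos"])
E
```

```text
[0.46217126 0.15251199 0.27094798] [-3.14076682e+00  1.74863128e-04  1.40172210e+00] [ 0.07281135  0.30657735 -0.63462404  1.88099414  0.210848    1.02176539
 -0.81962492]
```

View pics/w1.png

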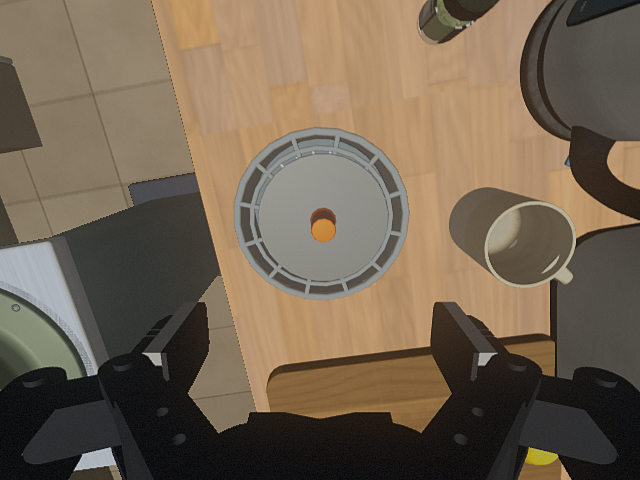

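The wrist picture shows the cap's grip top at (323,230) and the disc centred near (324,217). The fingers straddle it, and the mug is off to the right.

```bash
python3 - <<'E'
from h import *
import pickle
s,f=pickle.load(open("w1.pkl","rb"));R,t=wristcam(s,f);K=f["mtx"]
a=ray((323,230),K,R,t,.154);b=ray((324,217.5),K,R,t,.120);c=ray((321.5,213),K,R,t,.115)
print(a,b,c);print(totool(s,[*((a+b)/2)[:2],.15]))
E
```

```text
[0.46539688 0.15621745 0.154     ] [0.46675312 0.1578799  0.12      ] [0.465262 0.160811 0.115   ]
[ 0.51500326  0.31845713 12.09444928]
```

>>> {"method": "servo_tool", "body": {"plan": [[5, 0.5, 0.3, 4, 0, 0, 0], [5, 0.5, 0.3, 8, 0, 0, 0], [5, 0.5, 0.3, 11, 0, 0, 0], [5, 0.5, 0.3, 13, 0, 0, 0], [5, 0.5, 0.3, 14.3, 0, 0, 0], [5, 0.5, 0.3, 14.3, 0, 0, 0], [0, 0.5, 0.3, 14.3, 0, 0, 0], [0, 0.5, 0.3, 14.3, 0, 0, 0], [0, 0.5, 0.3, 14.3, 0, 0, 0], [0, 0.5, 0.3, 14.3, 0, 0, 0]], "force": 30}}

```text
clock: 3.0
position: [0.467, 0.1561, 0.1294]
tool_rot: [3.14, -0.0, 1.399]
force: [-1.4, -1.6, 6.6]
grip_width: 0.0168
finger_force: 29.1
```

>>> {"method": "servo_tool", "body": {"plan": [[0, 0, 0, 0, 0, 0, 0], [0, 0, 0, 0, 0, 0, 0], [0, 0, 0, 0, 0, 0, 0]]}}

```text
clock: 3.3
position: [0.467, 0.1562, 0.1294]
tool_rot: [3.14, -0.0, 1.399]
force: [0.5, -0.9, 7.1]
grip_width: 0.0169
finger_force: 29.1
```

>>> {"method": "servo_tool", "body": {"plan": [[0, 0, 0, -0.5, 0, 0, 0], [0, 0, 0, -1.5, 0, 0, 0], [0, 0, 0, -3, 0, 0, 0], [0, 0, 0, -5, 0, 0, 0], [0, 0, 0, -7, 0, 0, 0], [0, 0, 0, -9, 0, 0, 0], [0, 0, 0, -10, 0, 0, 0], [0, 0, 0, -10, 0, 0, 0]]}}

```text
clock: 4.1
position: [0.4669, 0.1564, 0.2297]
tool_rot: [3.139, -0.001, 1.399]
force: [0.6, 0.9, -1.9]
grip_width: 0.017
finger_force: 29.6
```

>>> {"method": "servo_tool", "body": {"plan": [[0, -2, 0.4, 0, 0, 0, 0], [0, -5.5, 1, 0, 0, 0, 0], [0, -10, 1.8, 0, 0, 0, 0], [0, -14.5, 2.6, 0, 0, 0, 0], [0, -19, 3.5, 0, 0, 0, 0], [0, -23.5, 4.3, 0, 0, 0, 0], [0, -27, 4.9, 0, 0, 0, 0], [0, -29, 5.3, 0, 0, 0, 0], [0, -30.1, 5.5, 0, 0, 0, 0], [0, -30.1, 5.5, 0, 0, 0, 0]]}}

```text
clock: 5.1
position: [0.4689, -0.1505, 0.2277]
tool_rot: [-3.141, -0.0, 1.398]
force: [-0.8, 0.6, -1.2]
grip_width: 0.0167
finger_force: 29.5
```

>>> {"method": "servo_tool", "body": {"plan": [[0, 0, 0, 3, 0, 0, 0], [0, 0, 0, 7, 0, 0, 0], [0, 0, 0, 11, 0, 0, 0], [0, 0, 0, 14, 0, 0, 0], [0, 0, 0, 16, 0, 0, 0], [0, 0, 0, 17, 0, 0, 0], [0, 0, 0, 17.8, 0, 0, 0], [0, 0, 0, 18.2, 0, 0, 0], [0, 0, 0, 18.2, 0, 0, 0]]}}

```text
clock: 6.0
position: [0.4695, -0.1496, 0.0465]
tool_rot: [3.141, -0.0, 1.4]
force: [-0.1, 0.6, -1.7]
grip_width: 0.017
finger_force: 29.5
```

>>> {"method": "servo_tool", "body": {"plan": [[0, 0, 0, 0.15, 0, 0, 0], [0, 0, 0, 0.3, 0, 0, 0], [0, 0, 0, 0.4, 0, 0, 0], [0, 0, 0, 0.4, 0, 0, 0]]}}

```text
clock: 6.4
position: [0.4693, -0.1499, 0.0424]
tool_rot: [3.141, 0.0, 1.399]
force: [-0.6, -0.8, -2.6]
grip_width: 0.0168
finger_force: 29.5
```

>>> {"method": "servo_tool", "body": {"plan": [[0, 0, 0, 0.1, 0, 0, 0], [0, 0, 0, 0.2, 0, 0, 0], [0, 0, 0, 0.2, 0, 0, 0]]}}

```text
clock: 6.7
position: [0.4694, -0.1499, 0.041]
tool_rot: [3.141, 0.001, 1.4]
force: [-5.7, 0.8, 20.3]
grip_width: 0.0167
finger_force: 31.8
```

Touching the board; back off slightly, then release.

>>> {"method": "servo_tool", "body": {"plan": [[0, 0, 0, -0.1, 0, 0, 0], [0, 0, 0, -0.1, 0, 0, 0], [4, 0, 0, -0.1, 0, 0, 0], [4, 0, 0, -0.1, 0, 0, 0], [4, 0, 0, -0.1, 0, 0, 0], [4, 0, 0, -0.1, 0, 0, 0], [4, 0, 0, -0.6, 0, 0, 0], [4, 0, 0, -3, 0, 0, 0], [4, 0, 0, -7, 0, 0, 0], [4, 0, 0, -12, 0, 0, 0]]}}

```text
clock: 7.7
position: [0.4683, -0.1493, 0.161]
tool_rot: [-3.139, -0.001, 1.4]
force: [0.7, -1.0, 0.9]
grip_width: 0.04
finger_force: 0.0
```

>>> {"method": "servo_tool", "body": {"plan": [[4, 0, 0, -10, 0, 0, 0], [4, 4, -0.7, -10, 0, 0, 0], [4, 9, -1.6, -10, 0, 0, 0], [4, 14, -2.6, -10, 0, 0, 0], [4, 19, -3.5, -10, 0, 0, 0], [4, 24, -4.4, -10, 0, 0, 0], [4, 28, -5.1, -10, 0, 0, 0], [4, 30.1, -5.5, -10, 0, 0, 0], [4, 30.1, -5.5, -10, 0, 0, 0], [4, 30.1, -5.5, -10, 0, 0, 0]]}}

```text
clock: 8.7
position: [0.4661, 0.1563, 0.2604]
tool_rot: [-3.141, 0.0, 1.401]
force: [-0.6, -0.4, 0.5]
grip_width: 0.04
finger_force: 0.0
```

```bash
python3 - <<'E'
from workcell import bot
from h import *
import pickle
s=bot.observe();f=bot.grab_frame("wrist");cv2.imwrite("pics/w2.png",cv2.resize(f["frame"][90:330,160:480],(800,600),interpolation=cv2.INTER_CUBIC));g=bot.grab_frame("top");cv2.imwrite("pics/t2.png",cv2.resize(g["frame"][190:350,140:460],(800,400)));pickle.dump((s,f),open("w2.pkl","wb"))
print(s["position"],s["tool_rot"],s["qpos"])
E
```

```text
[0.46609198 0.15628446 0.26043042] [-3.14149131e+00  3.02429994e-04  1.40071280e+00] [ 0.08988186  0.33401409 -0.66960363  1.88249109  0.24326978  1.00731096
 -0.85418537]
```

View pics/w2.png

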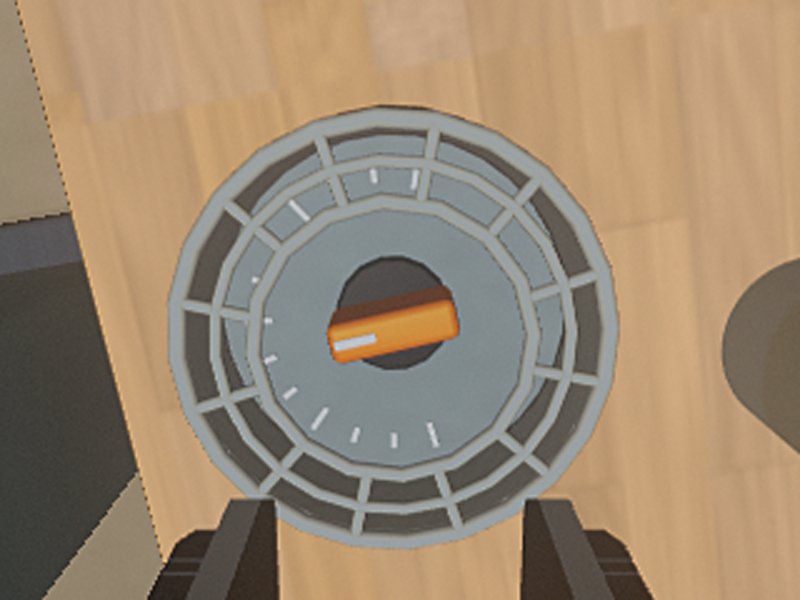

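View pics/t2.png

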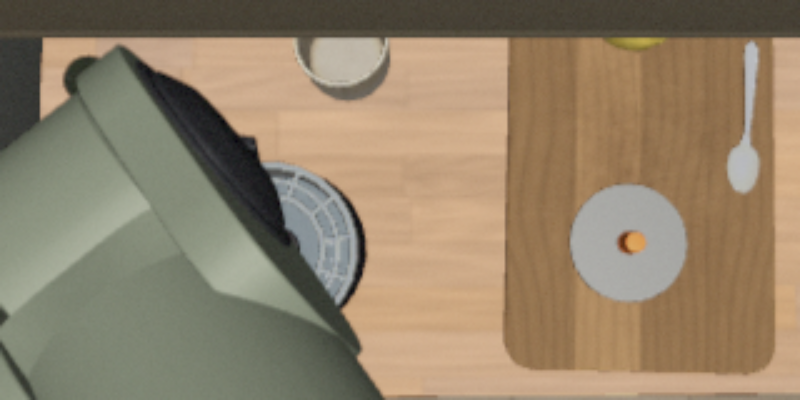

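The crop shows the knob's top centred near (394,329), with its long axis from about (331,342) to (456,317) and the white mark at the left end. The top picture shows the cap standing on the board at (629,242), with the spoon and lemon undisturbed.

```bash
python3 - <<'E'
from h import *
import pickle
s,f=pickle.load(open("w2.pkl","rb"));R,t=wristcam(s,f);K=f["mtx"]
p=lambda x,y,z:ray((160+x/2.5-.3,90+y/2.5-.3),K,R,t,z)
a,b,c=p(331,342,.098),p(456,317,.098),p(394,329,.098)
print(a,b,c,np.linalg.norm(b-a))
r=p((262+525)/2-2+3,338,.1125) # inner ring
print(r, "outer",p(393,327,.1125))
d=(b-a);k=np.arctan2(d[1],d[0]);print("knob yaw",k)
# tool closing axis y=(sin yaw,-cos yaw) must be perpendicular to knob x => tool x along knob x
dy=(k-s["tool_rot"][2]+np.pi/2)%np.pi-np.pi/2;print("dyaw deg",np.degrees(dy),"wz",-np.degrees(dy))
print(totool(s,[*c[:2],.2]))
E
```

```text
[0.44316126 0.15620665 0.098     ] [0.48533133 0.15749724 0.098     ] [0.46451639 0.15699267 0.098     ] 0.04218981231178994
[0.46480865 0.15724496 0.1125    ] outer [0.46495285 0.16082014 0.1125    ]
knob yaw 0.030594873529767433
dyaw deg -78.50197478036492 wz 78.50197478036492
[ 0.04495763 -0.16666038  6.04304581]
```

>>> {"method": "servo_tool", "body": {"plan": [[3.2, 0, -0.1, 1, 0, 0, -8.5], [3.2, 0, -0.1, 2, 0, 0, -17], [3.2, 0, -0.1, 3, 0, 0, -25.5], [3.2, 0, -0.1, 4, 0, 0, -34], [3.2, 0, -0.1, 5, 0, 0, -42.5], [3.2, 0, -0.1, 6, 0, 0, -51], [3.2, 0, -0.1, 6, 0, 0, -51]], "force": 20}}

```text
clock: 9.5
position: [0.4651, 0.1548, 0.1994]
tool_rot: [-3.14, -0.001, 2.291]
force: [-0.3, -0.2, 0.4]
grip_width: 0.0321
finger_force: 0.0
```

>>> {"method": "servo_tool", "body": {"plan": [[3.2, 0, 0, 0, 0, 0, -8.5], [3.2, 0, 0, 0, 0, 0, -17], [3.2, 0, 0, 0, 0, 0, -25.5], [3.2, 0, 0, 0, 0, 0, -34], [3.2, 0, 0, 0, 0, 0, -42.5], [3.2, 0, 0, 0, 0, 0, -50.5], [3.2, 0, 0, 0, 0, 0, -50.5], [3.2, 0, 0, 0, 0, 0, -50.5]]}}

```text
clock: 10.3
position: [0.4655, 0.1558, 0.2005]
tool_rot: [-3.141, 0.0, -3.12]
force: [0.5, 1.0, 0.2]
grip_width: 0.0321
finger_force: 0.0
```

```bash
python3 - <<'E'
from workcell import bot
from h import *
import pickle
s=bot.observe();f=bot.grab_frame("wrist");cv2.imwrite("pics/w3.png",cv2.resize(f["frame"][120:480,80:560],(800,600),interpolation=cv2.INTER_CUBIC));pickle.dump((s,f),open("w3.pkl","wb"))
print(s["position"],s["tool_rot"],s["qpos"],s["grip_width"])
E
```

```text
[0.46552979 0.15578585 0.20053693] [-3.14138088e+00  5.72904201e-05 -3.12000396e+00] [ 0.33165956  0.53363307 -1.04531463  1.94213505  0.55522496  0.98835299
  0.61710412] 0.032132732311908545
```

View pics/w3.png

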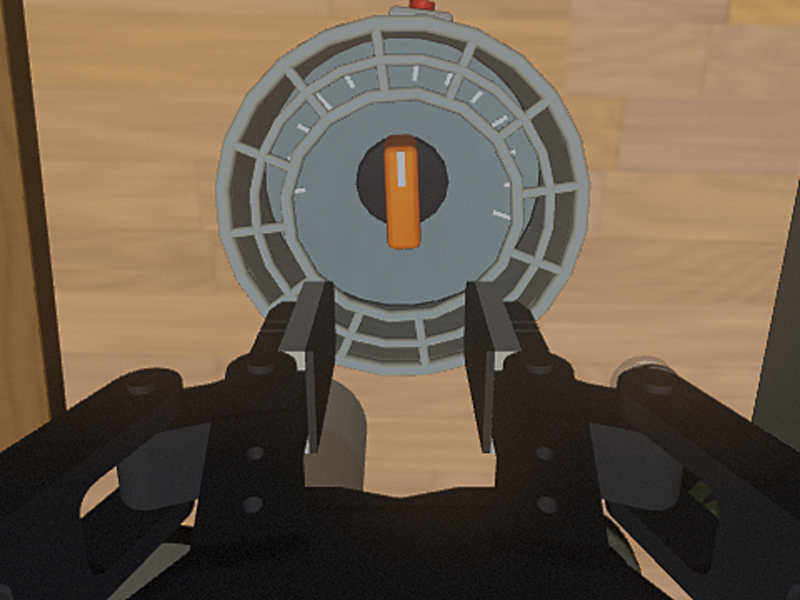

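The crop shows the knob's top centred near (402,194), running nearly straight up and down between the fingers, with the red button on top.

```bash
python3 - <<'E'
from h import *
import pickle
s,f=pickle.load(open("w3.pkl","rb"));R,t=wristcam(s,f);K=f["mtx"]
p=lambda x,y,z:ray((80+x*.6-.2,120+y*.6-.2),K,R,t,z)
a,b,c=p(401,142,.098),p(404,246,.098),p(402.5,194,.098)
d=b-a;print(c,np.linalg.norm(d),np.arctan2(d[1],d[0]),s["tool_rot"][2])
k=np.arctan2(d[1],d[0]);dy=(k-s["tool_rot"][2]+np.pi/2)%np.pi-np.pi/2;print("wz",-np.degrees(dy))
r=p((281+525)/2+1,(87+309)/2+2,.113);print("ring",r)
print(totool(s,[*c[:2],.074]))
E
```

```text
[0.46132091 0.15607309 0.098     ] 0.04330585589159397 0.04972172483444046 -3.1200039589921187
wz -1.6119038974806452
ring [0.45974097 0.15654365 0.113     ]
[ 0.42089422  0.04048254 12.65366016]
```

>>> {"method": "servo_tool", "body": {"plan": [[3.2, 0.25, 0.07, 3, 0, 0, -1.5], [3.2, 0.25, 0.07, 6, 0, 0, -1.5], [3.2, 0.25, 0.07, 8, 0, 0, -1.5], [3.2, 0.25, 0.07, 9, 0, 0, -1.5], [3.2, 0.25, 0.07, 10, 0, 0, -1.5], [3.2, 0.25, 0.07, 10.5, 0, 0, -1.5], [3.2, 0.25, 0.07, 11, 0, 0, -1.5]]}}

```text
clock: 11.05
position: [0.4632, 0.1571, 0.0905]
tool_rot: [3.142, 0.001, -3.087]
force: [0.2, -0.2, -0.3]
grip_width: 0.0321
finger_force: 0.0
```

>>> {"method": "servo_tool", "body": {"plan": [[3.2, 0, 0, 0.4, 0, 0, 0], [3.2, 0, 0, 0.8, 0, 0, 0], [3.2, 0, 0, 0.8, 0, 0, 0]]}}

```text
clock: 11.35
position: [0.4627, 0.1569, 0.0821]
tool_rot: [-3.142, -0.0, -3.086]
force: [-0.7, 0.3, 0.3]
grip_width: 0.032
finger_force: 0.0
```

>>> {"method": "servo_tool", "body": {"plan": [[3.2, 0, 0, 0.3, 0, 0, 0], [3.2, 0, 0, 0.6, 0, 0, 0], [3.2, 0, 0, 0.6, 0, 0, 0], [3.2, 0, 0, 0.6, 0, 0, 0]]}}

```text
clock: 11.75
position: [0.4628, 0.1571, 0.0763]
tool_rot: [3.142, 0.0, -3.086]
force: [-0.6, -0.6, -0.4]
grip_width: 0.0321
finger_force: 0.0
```

```bash
cat > m.py <<'E'
from workcell import bot
import numpy as np
L=[]
for i in range(4):
    s=bot.observe();L.append([*s["force"],*s["moment"],s["joint_efforts"][6],s["tool_rot"][2]])
    if i<3: bot.grab_frame("top")
L=np.array(L);print(s["clock"],"F,M,j7,yaw",L.mean(0).round(3),"Mz",L[:,5].round(3))
E
python3 m.py
```

```text
11.9 F,M,j7,yaw [-1.270e-01 -6.100e-02 -3.840e-01  1.600e-02 -2.000e-03  1.400e-02
 -1.200e-02 -3.086e+00] Mz [ 0.03  -0.005  0.009  0.023]
```

>>> {"method": "servo_tool", "body": {"plan": [[1.0, 0, 0, 0, 0, 0, 0], [1.0, 0, 0, 0, 0, 0, 0], [1.0, 0, 0, 0, 0, 0, 0], [1.0, 0, 0, 0, 0, 0, 0], [1.0, 0, 0, 0, 0, 0, 0]], "force": 25}}

```text
clock: 12.4
position: [0.4629, 0.1568, 0.0765]
tool_rot: [-3.141, 0.0, -3.086]
force: [-0.6, -2.1, 5.2]
grip_width: 0.0132
finger_force: 30.3
```

```bash
python3 m.py
```

```text
12.55 F,M,j7,yaw [-0.883 -1.741  5.373 -0.432  0.197  0.045 -0.034 -3.086] Mz [0.021 0.024 0.084 0.051]
```

>>> {"method": "servo_tool", "body": {"plan": [[1.0, 0, 0, 0, 0, 0, 2], [1.0, 0, 0, 0, 0, 0, 4], [1.0, 0, 0, 0, 0, 0, 6], [1.0, 0, 0, 0, 0, 0, 8], [1.0, 0, 0, 0, 0, 0, 10], [1.0, 0, 0, 0, 0, 0, 10]]}}

```text
clock: 13.15
position: [0.4629, 0.157, 0.0764]
tool_rot: [-3.142, 0.0, 3.022]
force: [-0.6, -1.4, 4.9]
grip_width: 0.0134
finger_force: 30.2
```

```bash
python3 m.py
```

```text
13.3 F,M,j7,yaw [-0.457 -1.651  6.346 -0.304  0.2   -0.03  -0.327  3.023] Mz [-0.044 -0.034 -0.01  -0.03 ]
```

>>> {"method": "servo_tool", "body": {"plan": [[1.0, 0, 0, 0, 0, 0, 2], [1.0, 0, 0, 0, 0, 0, 4], [1.0, 0, 0, 0, 0, 0, 6], [1.0, 0, 0, 0, 0, 0, 8], [1.0, 0, 0, 0, 0, 0, 10], [1.0, 0, 0, 0, 0, 0, 10]]}}

```text
clock: 13.9
position: [0.4629, 0.1572, 0.0764]
tool_rot: [3.141, 0.0, 2.848]
force: [-0.4, -0.8, 6.1]
grip_width: 0.0135
finger_force: 30.3
```

```bash
python3 m.py
```

```text
14.05 F,M,j7,yaw [-0.213 -0.629  6.43  -0.103  0.148 -0.038 -0.289  2.849] Mz [ 0.003 -0.009 -0.081 -0.064]
```

>>> {"method": "servo_tool", "body": {"plan": [[1.0, 0, 0, 0, 0, 0, 1.5], [1.0, 0, 0, 0, 0, 0, 3], [1.0, 0, 0, 0, 0, 0, 4], [1.0, 0, 0, 0, 0, 0, 4]]}}

```text
clock: 14.45
position: [0.463, 0.1572, 0.0764]
tool_rot: [3.141, 0.0, 2.78]
force: [-1.0, -1.4, 5.8]
grip_width: 0.0137
finger_force: 30.3
```

```bash
python3 m.py
```

```text
14.6 F,M,j7,yaw [-0.981 -0.381  6.317 -0.035  0.146 -0.059 -0.109  2.78 ] Mz [-0.08  -0.064 -0.051 -0.04 ]
```

>>> {"method": "servo_tool", "body": {"plan": [[1.0, 0, 0, 0, 0, 0, 1.3], [1.0, 0, 0, 0, 0, 0, 2.5], [1.0, 0, 0, 0, 0, 0, 2.5]]}}

```text
clock: 14.9
position: [0.463, 0.1572, 0.0764]
tool_rot: [3.141, 0.0, 2.736]
force: [-0.5, -0.3, 5.2]
grip_width: 0.0132
finger_force: 30.3
```

```bash
python3 m.py
```

```text
15.05 F,M,j7,yaw [-0.652 -0.15   5.615 -0.012  0.106 -0.033 -0.132  2.736] Mz [-0.017 -0.045 -0.062 -0.007]
```

>>> {"method": "servo_tool", "body": {"plan": [[1.0, 0, 0, 0, 0, 0, 1.3], [1.0, 0, 0, 0, 0, 0, 2.5], [1.0, 0, 0, 0, 0, 0, 2.5]]}}

```text
clock: 15.35
position: [0.463, 0.1573, 0.0764]
tool_rot: [3.141, 0.0, 2.692]
force: [0.1, -0.1, 5.4]
grip_width: 0.0131
finger_force: 30.3
```

```bash
python3 m.py
```

```text
15.5 F,M,j7,yaw [ 0.159  0.293  5.846  0.047  0.072 -0.061 -0.132  2.693] Mz [-0.052 -0.079 -0.033 -0.08 ]
```

>>> {"method": "servo_tool", "body": {"plan": [[1.0, 0, 0, 0, 0, 0, 1.3], [1.0, 0, 0, 0, 0, 0, 2.5], [1.0, 0, 0, 0, 0, 0, 2.5]]}}

```text
clock: 15.8
position: [0.463, 0.1573, 0.0764]
tool_rot: [3.141, 0.0, 2.649]
force: [0.2, 0.7, 5.6]
grip_width: 0.0132
finger_force: 30.3
```

```bash
python3 m.py
```

```text
15.95 F,M,j7,yaw [-0.089  0.494  5.574  0.1    0.051 -0.061 -0.134  2.649] Mz [-0.021 -0.062 -0.059 -0.102]
```

>>> {"method": "servo_tool", "body": {"plan": [[1.0, 0, 0, 0, 0, 0, 1.3], [1.0, 0, 0, 0, 0, 0, 2.5], [1.0, 0, 0, 0, 0, 0, 2.5]]}}

```text
clock: 16.25
position: [0.463, 0.1573, 0.0765]
tool_rot: [3.141, 0.0, 2.605]
force: [-0.4, 0.9, 5.7]
grip_width: 0.0131
finger_force: 30.3
```

```bash
python3 m.py
```

```text
16.4 F,M,j7,yaw [-0.281  0.652  5.591  0.211 -0.033 -0.027 -0.134  2.605] Mz [-0.063 -0.013 -0.005 -0.027]
```

>>> {"method": "servo_tool", "body": {"plan": [[1.0, 0, 0, 0, 0, 0, 1.3], [1.0, 0, 0, 0, 0, 0, 2.5], [1.0, 0, 0, 0, 0, 0, 2.5]]}}

```text
clock: 16.7
position: [0.463, 0.1574, 0.0764]
tool_rot: [3.141, 0.0, 2.561]
force: [-0.2, 1.2, 5.4]
grip_width: 0.0135
finger_force: 30.3
```

```bash
python3 m.py
```

```text
16.85 F,M,j7,yaw [ 0.668  1.079  5.766  0.273 -0.079 -0.059 -0.136  2.562] Mz [-0.091 -0.029 -0.072 -0.046]
```

>>> {"method": "servo_tool", "body": {"plan": [[1.0, 0, 0, 0, 0, 0, 1.3], [1.0, 0, 0, 0, 0, 0, 2.5], [1.0, 0, 0, 0, 0, 0, 2.5]]}}

```text
clock: 17.15
position: [0.463, 0.1574, 0.0764]
tool_rot: [3.141, 0.0, 2.518]
force: [-0.1, 1.6, 4.7]
grip_width: 0.0138
finger_force: 30.3
```

```bash
python3 m.py
```

```text
17.3 F,M,j7,yaw [ 0.671  1.392  5.348  0.396 -0.15  -0.04  -0.136  2.518] Mz [-0.069 -0.01  -0.044 -0.04 ]
```

>>> {"method": "servo_tool", "body": {"plan": [[1.0, 0, 0, 0, 0, 0, 1.3], [1.0, 0, 0, 0, 0, 0, 2.5], [1.0, 0, 0, 0, 0, 0, 2.5]]}}

```text
clock: 17.6
position: [0.4631, 0.1574, 0.0765]
tool_rot: [3.141, 0.0, 2.474]
force: [0.7, 2.1, 4.9]
grip_width: 0.0138
finger_force: 30.3
```

```bash
python3 m.py
```

```text
17.75 F,M,j7,yaw [ 0.764  1.989  5.231  0.46  -0.196 -0.047 -0.136  2.475] Mz [-0.043 -0.004 -0.044 -0.096]
```

>>> {"method": "servo_tool", "body": {"plan": [[1.0, 0, 0, 0, 0, 0, 1.5], [1.0, 0, 0, 0, 0, 0, 3], [1.0, 0, 0, 0, 0, 0, 3]]}}

```text
clock: 18.05
position: [0.4631, 0.1574, 0.0764]
tool_rot: [3.141, -0.0, 2.422]
force: [0.9, 2.3, 4.9]
grip_width: 0.0134
finger_force: 30.2
```

```bash
python3 m.py
```

```text
18.2 F,M,j7,yaw [ 1.112  2.823  5.22   0.614 -0.289 -0.028 -0.19   2.422] Mz [-0.028 -0.012 -0.029 -0.043]
```

>>> {"method": "servo_tool", "body": {"plan": [[1.0, 0, 0, 0, 0, 0, 1.3], [1.0, 0, 0, 0, 0, 0, 1.3], [1.0, 0, 0, 0, 0, 0, 1.3]]}}

```text
clock: 18.5
position: [0.4631, 0.1574, 0.0764]
tool_rot: [3.141, -0.0, 2.4]
force: [1.4, 2.5, 5.7]
grip_width: 0.0134
finger_force: 30.3
```

```bash
python3 m.py
```

```text
18.65 F,M,j7,yaw [ 1.544  2.747  5.686  0.66  -0.317 -0.041  0.03   2.4  ] Mz [-0.091 -0.049 -0.03   0.005]
```

>>> {"method": "servo_tool", "body": {"plan": [[1.0, 0, 0, 0, 0, 0, 1.3], [1.0, 0, 0, 0, 0, 0, 2.5], [1.0, 0, 0, 0, 0, 0, 2.5]]}}

```text
clock: 18.95
position: [0.4631, 0.1574, 0.0765]
tool_rot: [3.141, -0.0, 2.356]
force: [2.1, 2.8, 4.7]
grip_width: 0.0136
finger_force: 30.2
```

```bash
python3 m.py
```

```text
19.1 F,M,j7,yaw [ 2.097  3.531  5.657  0.829 -0.46  -0.078 -0.137  2.356] Mz [-0.107 -0.054 -0.047 -0.104]
```

>>> {"method": "servo_tool", "body": {"plan": [[1.0, 0, 0, 0, 0, 0, 1.3], [1.0, 0, 0, 0, 0, 0, 2.5], [1.0, 0, 0, 0, 0, 0, 2.5]]}}

```text
clock: 19.4
position: [0.4631, 0.1574, 0.0764]
tool_rot: [3.141, -0.0, 2.312]
force: [2.6, 4.3, 5.1]
grip_width: 0.0131
finger_force: 30.2
```

```bash
python3 m.py
```

```text
19.55 F,M,j7,yaw [ 3.059  4.555  5.789  1.012 -0.576 -0.019 -0.137  2.312] Mz [-0.022 -0.002 -0.04  -0.013]
```

>>> {"method": "servo_tool", "body": {"plan": [[1.0, 0, 0.02, 0, 0, 0, 1.3], [1.0, 0, 0.02, 0, 0, 0, 2.5], [1.0, 0, 0.02, 0, 0, 0, 2.5]]}}

```text
clock: 19.85
position: [0.4632, 0.1575, 0.0764]
tool_rot: [3.141, -0.0, 2.268]
force: [1.4, 4.0, 6.2]
grip_width: 0.0133
finger_force: 30.4
```

```bash
sed -i 's/range(4)/range(6)/;s/i<3/i<5/' m.py; python3 m.py
```

```text
20.1 F,M,j7,yaw [ 1.522  3.877  6.201  0.908 -0.439 -0.061 -0.074  2.269] Mz [-0.09  -0.049  0.031 -0.086 -0.064 -0.11 ]
```

>>> {"method": "servo_tool", "body": {"plan": [[1.0, 0, 0.02, 0, 0, 0, 1.3], [1.0, 0, 0.02, 0, 0, 0, 2.5], [1.0, 0, 0.02, 0, 0, 0, 2.5]]}}

```text
clock: 20.4
position: [0.4632, 0.1575, 0.0764]
tool_rot: [3.141, -0.0, 2.224]
force: [0.8, 3.1, 6.6]
grip_width: 0.013
finger_force: 30.5
```

```bash
python3 m.py
```

```text
20.65 F,M,j7,yaw [ 1.047  3.539  6.928  0.823 -0.3   -0.045 -0.072  2.225] Mz [-0.051 -0.032 -0.034 -0.027 -0.08  -0.042]
```

>>> {"method": "servo_tool", "body": {"plan": [[1.0, 0, 0, 0, 0, 0, 1.3], [1.0, 0, 0, 0, 0, 0, 2.5], [1.0, 0, 0, 0, 0, 0, 2.5]]}}

```text
clock: 20.95
position: [0.4632, 0.1575, 0.0764]
tool_rot: [3.141, -0.0, 2.181]
force: [2.4, 4.0, 6.1]
grip_width: 0.0136
finger_force: 30.5
```

```bash
python3 m.py
```

```text
21.2 F,M,j7,yaw [ 1.62   3.795  6.912  0.847 -0.313 -0.039 -0.072  2.181] Mz [-0.035 -0.102  0.009 -0.035 -0.024 -0.047]
```

>>> {"method": "servo_tool", "body": {"plan": [[1.0, 0, 0, 0, 0, 0, 1.3], [1.0, 0, 0, 0, 0, 0, 2.5], [1.0, 0, 0, 0, 0, 0, 2.5]]}}

```text
clock: 21.5
position: [0.4633, 0.1575, 0.0764]
tool_rot: [3.141, -0.0, 2.137]
force: [1.5, 4.1, 6.2]
grip_width: 0.0133
finger_force: 30.4
```

```bash
python3 m.py
```

```text
21.75 F,M,j7,yaw [ 1.607  3.835  6.698  0.843 -0.37  -0.034 -0.072  2.138] Mz [ 0.035 -0.046 -0.094 -0.049 -0.016 -0.035]
```

>>> {"method": "servo_tool", "body": {"plan": [[1.0, 0, 0, 0, 0, 0, 1.3], [1.0, 0, 0, 0, 0, 0, 2.5], [1.0, 0, 0, 0, 0, 0, 2.5]]}}

```text
clock: 22.05
position: [0.4633, 0.1575, 0.0764]
tool_rot: [3.141, -0.0, 2.094]
force: [1.2, 3.8, 5.9]
grip_width: 0.0135
finger_force: 30.4
```

```bash
python3 m.py
```

```text
22.3 F,M,j7,yaw [ 1.68   3.979  6.42   0.88  -0.417 -0.027 -0.072  2.094] Mz [-0.007 -0.077 -0.035 -0.016 -0.023 -0.005]
```

>>> {"method": "servo_tool", "body": {"plan": [[1.0, 0, 0, 0, 0, 0, 1.3], [1.0, 0, 0, 0, 0, 0, 2.5], [1.0, 0, 0, 0, 0, 0, 2.5]]}}

```text
clock: 22.6
position: [0.4633, 0.1576, 0.0764]
tool_rot: [3.141, -0.0, 2.05]
force: [2.4, 4.7, 5.3]
grip_width: 0.0134
finger_force: 30.4
```

```bash
python3 m.py
```

```text
22.85 F,M,j7,yaw [ 2.328  4.274  5.873  0.883 -0.462 -0.051 -0.072  2.05 ] Mz [-0.066 -0.058 -0.033 -0.067 -0.04  -0.043]
```

>>> {"method": "servo_tool", "body": {"plan": [[1.0, 0, 0, 0, 0, 0, 1.3], [1.0, 0, 0, 0, 0, 0, 2.5], [1.0, 0, 0, 0, 0, 0, 2.5]]}}

```text
clock: 23.15
position: [0.4633, 0.1576, 0.0764]
tool_rot: [3.141, -0.0, 2.006]
force: [1.3, 3.5, 5.8]
grip_width: 0.0131
finger_force: 30.3
```

```bash
python3 m.py
```

```text
23.4 F,M,j7,yaw [ 2.184  3.843  5.773  0.93  -0.536 -0.03  -0.084  2.007] Mz [-0.048 -0.027 -0.088 -0.005  0.021 -0.034]
```

>>> {"method": "servo_tool", "body": {"plan": [[1.0, 0, 0, 0, 0, 0, 0.8], [1.0, 0, 0, 0, 0, 0, 1.5], [1.0, 0, 0, 0, 0, 0, 1.5]]}}

```text
clock: 23.7
position: [0.4634, 0.1576, 0.0764]
tool_rot: [3.141, -0.0, 1.98]
force: [3.3, 3.6, 5.3]
grip_width: 0.0132
finger_force: 30.3
```

```bash
python3 m.py
```

```text
23.95 F,M,j7,yaw [ 2.848  3.915  5.332  0.91  -0.582  0.    -0.066  1.981] Mz [ 0.059  0.011 -0.015 -0.012 -0.058  0.017]
```

>>> {"method": "servo_tool", "body": {"plan": [[1.0, 0, 0, 0, 0, 0, 0.5], [1.0, 0, 0, 0, 0, 0, 1], [1.0, 0, 0, 0, 0, 0, 1]]}}

```text
clock: 24.25
position: [0.4634, 0.1576, 0.0764]
tool_rot: [3.141, -0.0, 1.963]
force: [2.8, 3.6, 5.9]
grip_width: 0.0131
finger_force: 30.3
```

```bash
python3 m.py
```

```text
24.5 F,M,j7,yaw [ 2.477  3.965  5.333  0.901 -0.596  0.017 -0.087  1.963] Mz [-0.001 -0.007  0.07  -0.01   0.07  -0.021]
```

>>> {"method": "servo_tool", "body": {"plan": [[1.0, 0, 0, 0, 0, 0, 0.5], [1.0, 0, 0, 0, 0, 0, 1], [1.0, 0, 0, 0, 0, 0, 1]]}}

```text
clock: 24.8
position: [0.4635, 0.1576, 0.0764]
tool_rot: [3.141, -0.0, 1.946]
force: [2.3, 4.3, 4.8]
grip_width: 0.0132
finger_force: 30.3
```

```bash
sed -i 's/range(6)/range(9)/;s/i<5/i<8/' m.py; python3 m.py
```

```text
25.2 F,M,j7,yaw [ 3.004  4.243  5.57   0.912 -0.649  0.065 -0.092  1.946] Mz [-0.005  0.034  0.131  0.104  0.056  0.059  0.061  0.116  0.033]
```

Clear, steady rise of about 0.1 N m: the burrs are snug. Release and withdraw.

>>> {"method": "servo_tool", "body": {"plan": [[3.0, 0, 0, 0, 0, 0, 0], [3.0, 0, 0, 0, 0, 0, 0], [3.0, 0, 0, 0, 0, 0, 0], [3.0, 0, 0, 0, 0, 0, 0]]}}

```text
clock: 25.6
position: [0.4629, 0.157, 0.0762]
tool_rot: [-3.141, 0.0, 1.944]
force: [1.0, 0.6, -0.4]
grip_width: 0.0303
finger_force: 0.0
```

```bash
python3 m.py
```

```text
26.0 F,M,j7,yaw [ 0.172  0.173  0.04  -0.009 -0.018  0.011  0.006  1.944] Mz [ 0.021 -0.006 -0.013  0.042 -0.043  0.025  0.021  0.029  0.019]
```

>>> {"method": "servo_tool", "body": {"plan": [[3.0, 0, 0, -0.5, 0, 0, 0], [3.0, 0, 0, -1.5, 0, 0, 0], [3.0, 0, 0, -3, 0, 0, 0], [3.0, 0, 0, -6, 0, 0, 0], [3.0, 0, 0, -10, 0, 0, 0], [3.0, 0, 0, -13, 0, 0, 0], [3.0, 0, 0, -15, 0, 0, 0], [3.0, 0, 0, -15, 0, 0, 0]]}}

```text
clock: 26.8
position: [0.4641, 0.1578, 0.2295]
tool_rot: [3.137, 0.001, 1.944]
force: [0.1, -0.5, 0.4]
grip_width: 0.0298
finger_force: 0.0
```

```bash
python3 - <<'E'
from workcell import bot
import cv2,numpy as np
s=bot.observe();f=bot.grab_frame("wrist")["frame"];g=bot.grab_frame("scene")["frame"]
print(s["position"],s["tool_rot"])
cv2.imwrite("pics/e.png",np.hstack([cv2.resize(f[60:360,150:490],(400,353)),cv2.resize(g[170:400,200:460],(400,353))]))
E
```

```text
[0.46407592 0.15776084 0.22949797] [3.13716211e+00 6.61538002e-04 1.94402519e+00]
```

View pics/e.png

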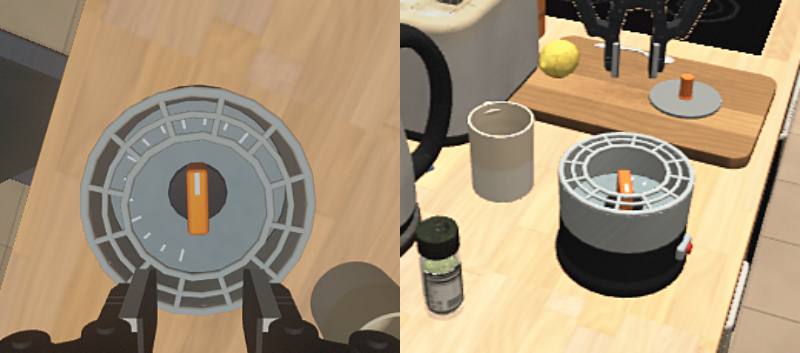

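The final picture shows the knob at about (197,200), still lined up with the tool where it was left. The cap stands on the board, and the lemon, mug, jar and spoon have not moved.

```bash
python3 -c "
from workcell import bot
print(bot.job_done())"
```

```text
the job is handed in; nothing more can be done
None
```

I handed the job in at about 27 s, well inside the 67 s limit: the cap stands upright on the board and the knob is left snug, about 0.1 N m above its free-turning resistance after turning some 1.25 rad clockwise; hand-in returned no verdict.

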